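Snap open the wide drying stand

TASK

Open the wide folding stand on the ledge, ready for the washboard to dry on: lift its wire flap by the grip tab until it snaps over and stays fully open. Leave the narrow stand folded flat and the steel cup between the stands standing where it is.

Things in the scene. Friction and masses are not known exactly. Their poses are not given: they have to be found in the camera images.
- wide_stand_flap (a joint): Flap angle of the WIDE stand: 0 folded, 1.92 rad open on its stop, 20 deg past upright. Fixed aluminium frame 208 wide, 165 long, tops 14-38 mm high; hinge along the far side, 26 mm above the ledge. Flap: U of 8 mm steel rod, 162 wide, cross rod 135 from hinge. Spring over centre: shuts it below 1.0 rad (3 N at the tab to lift), beyond 1.1 rad throws it on to 1.92 by itself, away from the robot.
- wide_stand_tab (a point): Centre of the grey grip tab on the wide stand's flap: block 14 thick (y) x 28 (x) x 30 mm high (z). Folded: juts from the near edge, centre 34 mm over the ledge, nothing beneath; pinch across the 14 mm from above. Axes turn with the flap; folded, x points level to the hinge (within 0.45 rad of world x), y along the hinge, z up. Hinge line at (170, 0, -8) mm, cross rod at (35, 0, -8) mm in them.
- narrow_stand_flap (a joint): Flap angle (rad) of the NARROW stand, 0 folded flat, 1.92 open. Same make, length, tab and spring, but only 114 mm wide (flap 68 mm). It stands about 360 to 580 mm to the left or right of the wide one. It must stay folded.
- cup: Stainless steel cup, 68 mm in diameter at the rim, 80 mm tall, standing loose on the ledge between the two stands, to be left alone. Origin at the centre of its underside, z along its axis.
Mind the look-alikes: they are no part of the job. Leave any black or blue look-alike of the part that bears narrow_stand_flap alone.

How it is judged:
At the end, for the whole second after the job is handed in: The wide stand's flap is fully open (within 10 degrees of its stop) and at rest, the narrow stand's flap is folded (within 10 degrees of flat), and the cup stands upright (within 10 degrees), within 30 mm of where it began (value of joint wide_stand_flap above 1.74 rad and velocity of joint wide_stand_flap below 0.1 rad/s and value of joint narrow_stand_flap below 0.17 rad and angle between cup's own z axis and vertical below 0.17 rad and distance of cup from where it was at the start of the episode below 0.03 m); the robot touches nothing.
It fails at once if the narrow stand is opened (value of joint narrow_stand_flap above 0.4 rad).
It fails at once if the cup is knocked over (angle between cup's own z axis and vertical above 0.5 rad).
It also fails if it takes over 32 s, if anything falls off the work surface, if the arm or the gripper's body presses on something with over 40 N, if the wrist force passes 120 N, or if a joint passes its speed limit or range.

ROBOT

A 6-joint arm with a two-finger parallel gripper is mounted at the origin on the work surface. World frame = base frame: x ahead of the robot, y to its left, z up, the work surface at z = 0. Lengths are in m, angles in rad, forces in N, time in s.
With the tool pointing down it reaches from about 0.35 to 0.875 m from the base axis. Payload 15.5 kg.
Tool frame: the origin (TCP) lies on the centre line of the jaws, within the pads' length; the fingertips stand 19 mm ahead of it and the grasp point (between the pads) is the TCP; z points along the fingers, x is the direction in which the jaws open and shut, and the axes are right-handed (so a half turn about z gives the same grasp; the last joint's range is limited). The gripper opens to 85 mm and grips with 20 to 120 N. Pads are 22 mm wide; open, the fingers measure 114 mm over their backs; the gripper's body (76 mm by 85 mm) begins 54 mm behind the grasp point. The pads swing forward as they close: fully open they stand 13 mm farther back than shut.
Start: joints at [1.113, 0.494, 1.345, -0, 1.302, -0.096], TCP at [0.222, 0.584, 0.25] pointing down, gripper open.
Joint ranges: [-2.91, 2.91], [-0.82, 2.16], [0.22, 2.67], [-1.22, 4.37], [0.12, 2.79], [-3.08, 3.08]. Speed limits (rad/s): [1.89, 1.89, 2.57, 3.01, 3.01, 3.01].

INTERFACE

Orientations are given as a rotation vector (axis times angle).
In Python, from rig import sensors, viewer, ctrl gives the robot as it stands.
- The arm moves only by the tool drive_tool, never from a script. Its argument "steps" is one flat list of numbers, 7 for each row, row after row: the closure, from -1 (fully open) to 1 (shut), so that 0 is half open, then the shift along the tool's x, y, z in cm, then the turn, a rotation vector about the tool's x, y, z in degrees. A call has exactly 5 rows; each row shifts and turns the commanded pose from where the row before left it, along the tool's axes as they then stand; what a row does not reach is not made up. A row lasts 1/10 s, in which the tool goes at most 50 mm and 8.59 degrees, less where a joint would pass 70% of its speed; a pose out of reach is approached as far as the arm can. A call with a gripper value outside its range is refused whole. The fingers move at their own pace and stop on an object; the grip force is fixed at half the most. Time passes only in rows, so rows that do not move let the fingers close, or fill a call up. It gives the time, the measured TCP pose, the force and the opening at its end, in the units of the state.
- sensors.state(): the state, without advancing time (a new reading comes with each control period).
- viewer.snapshot(name): name is "scene" or "top" or "wrist"; returns (picture, depth): 400x640x3 uint8, red, green, blue; 400x640 float32, m along the optical axis (not along the pixel's ray), 0 where there is no reading.
- viewer.camera_model(name): a dict with "fx", "fy", "cx", "cy" (pixels), "D" ([k1, k2, p1, p2, k3] as OpenCV has them; the pictures are not rectified), "rvec" (rotation vector, rad) and "tvec" (3), from world to camera coordinates, as OpenCV has them. Camera axes: x right, y down, z forward; pixel columns grow to the right and rows downward; lengths in m; the calibration is good to about 2 mm. A picture is of the moment at which its call begins: read the wrist's pose just before it. camera_model takes no time and is no camera call; for the wrist camera it gives the pose at the moment of the call.
- ctrl.sign_off(): hands the job in, once; it reports no verdict.
The state is a dict: "time": time; "joint_pos": joint angles; "joint_velocities": joint speeds; "effort": joint torques, N m; "ee_pos": TCP position; "tcp_rot": TCP orientation; "wrist_force": force on the tool from outside, world axes, zero at the start; "moment": the same for the moment, N m; "grip_width": finger opening in m.
Only numpy, scipy, OpenCV 4.12 (cv2) and the standard library are available. Lean on these libraries where they do the work, as an engineer would, in place of code of your own. Each camera call takes 0.05 s, during which the arm holds its last target.

## Working session

There is one attempt and no reset: what is moved stays moved. The work goes in short steps, Python scripts to look and compute and a tool call to move; the robot and the scene stay as the last step left them, time stands still between calls to the robot, and variables do not carry over. Pictures are saved under pics/ and viewed, and the job is handed in when it is done.

Besides the shell and the picture viewer there is one more tool, called after ">>>" as name(argument=value, ...), one argument or row to a line, values as JSON. drive_tool: Moves the arm, as the interface text tells. Its arguments: {"type":"object","properties":{"steps":{"type":"array","items":{"type":"number"}}},"required":["steps"]}

```bash
ls; mkdir -p pics
python3 - <<'E'
from rig import sensors, viewer, ctrl
import cv2,numpy as np,pickle
print(sensors.state())
for n in ["scene","top"]:
    m=viewer.camera_model(n); p,d=viewer.snapshot(n)
    pickle.dump((m,p,d),open(f"pics/{n}0.pkl","wb")); cv2.imwrite(f"pics/{n}0.png",p[:,:,::-1]); print(n,m)
E
```

```text
pics
{'time': 0.0, 'joint_pos': array([ 1.11250870e+00,  4.94160511e-01,  1.34615269e+00,  1.20805066e-05,
        1.30247404e+00, -9.54850148e-02]), 'joint_velocities': array([-7.58660343e-04, -9.29725835e-05, -2.32200513e-04,  1.76570062e-04,
       -5.82860624e-04,  9.64317936e-05]), 'effort': array([ 6.06282963e-03, -8.82155442e+01, -3.83883905e+01,  3.37867041e-04,
        9.90428205e-03, -4.21207517e-05]), 'ee_pos': array([0.22164377, 0.58401606, 0.24970702]), 'tcp_rot': array([ 2.58528985e+00,  1.78389684e+00, -1.64763652e-03]), 'wrist_force': array([-0.13145631, -0.09950442, -1.34019204]), 'moment': array([-0.00332516,  0.01991573, -0.02871647]), 'grip_width': 0.0852862108916639}
scene {'fx': 472.18809848448865, 'fy': 472.18809848448865, 'cx': 311.3896193052521, 'cy': 201.291138804888, 'D': array([-0.10010782,  0.        ,  0.        ,  0.        ,  0.        ]), 'rvec': array([ 1.44971705,  2.32435861, -0.69610912]), 'tvec': array([ 0.18867359, -0.32021485,  1.70953673])}
top {'fx': 419.0713386486905, 'fy': 419.0713386486905, 'cx': 314.30136448604503, 'cy': 197.99008403403204, 'D': array([-0.02078491,  0.        ,  0.        ,  0.        ,  0.        ]), 'rvec': array([ 2.10902547, -2.16095463,  0.12374801]), 'tvec': array([0.03910023, 0.47060002, 1.00521686])}
```

View pics/scene0.png

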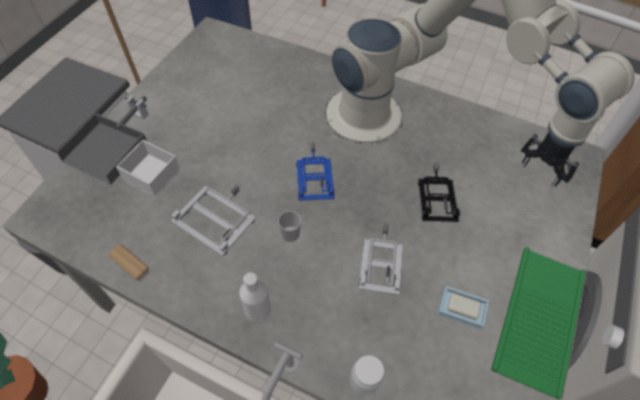

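View pics/top0.png

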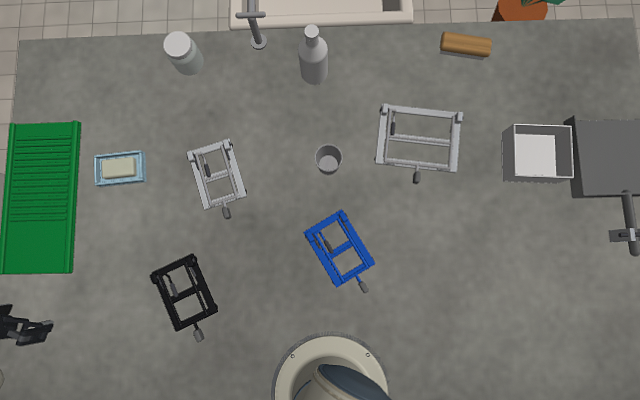

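The scene shows four stands. In the top picture, these tabs could be taken for the target:
- wide grey-white stand: tab (416,177)
- narrow grey-white stand: tab (226,212)
- blue look-alike: tab (363,286)
- black look-alike: tab (198,335)

The cup is at (328,158). I choose (416,177), since its frame is clearly the wide one, and will check it in a close crop and by measuring.

```bash
cat > h.py <<'E'
import cv2,numpy as np,pickle
def w(m,u,v,z=None,d=None):
    K=np.array([[m['fx'],0,m['cx']],[0,m['fy'],m['cy']],[0,0,1]])
    x,y=cv2.undistortPoints(np.array([[[u,v]]],float),K,m['D'])[0,0]
    R=cv2.Rodrigues(m['rvec'])[0]; t=np.array(m['tvec'])
    r=np.array([x,y,1.])
    if z is not None:
        o=-R.T@t; q=R.T@r; return o+q*(z-o[2])/q[2]
    return R.T@(r*d-t)
def cloud(m,d):
    K=np.array([[m['fx'],0,m['cx']],[0,m['fy'],m['cy']],[0,0,1]])
    H,W=d.shape; g=np.stack(np.meshgrid(np.arange(W),np.arange(H)),-1).reshape(-1,1,2).astype(float)
    n=cv2.undistortPoints(g,K,m['D'])[:,0]
    P=np.c_[n,np.ones(len(n))]*d.reshape(-1,1)
    R=cv2.Rodrigues(m['rvec'])[0]; return ((P-np.array(m['tvec']))@R).reshape(H,W,3)
E
python3 - <<'E'
from h import *
m,p,d=pickle.load(open("pics/top0.pkl","rb"))
C=cloud(m,d)
cv2.imwrite("pics/crop0.png",cv2.resize(p[90:200,360:480,::-1],None,fx=5,fy=5,interpolation=cv2.INTER_CUBIC))
print("floor z",np.median(C[200:210,420:480,2]))
for nm,uv in dict(wide=(416,177),narrow=(226,212),blue=(363,286),black=(198,335)).items():
    print(nm,w(m,*uv,z=.049),C[uv[1],uv[0]])
for nm,uv in dict(cup=(328,152),hl=(380,106),hr=(462,115),nl=(377,169),nr=(456,173)).items(): print(nm,w(m,*uv,z=.03),C[uv[1],uv[0]])
sub=C[165:192,405:428]; M=sub[...,2]>.02
print(np.round(sub[...,2]*1000).astype(int))
E
```

```text
floor z -4.922642625771015e-05
wide [ 0.51458298 -0.22281214  0.049     ] [ 0.51516385 -0.22349547  0.04591718]
narrow [0.44030962 0.24432133 0.049     ] [0.44031979 0.24434246 0.04891168]
blue [ 0.25577518 -0.0833455   0.049     ] [ 0.25607721 -0.08296643  0.05351064]
black [0.14977805 0.30918864 0.049     ] [0.14961727 0.30947289 0.04806283]
cup [ 0.58847991 -0.00950136  0.03      ] [ 0.58818748 -0.00948885  0.03113991]
hl [ 0.70561862 -0.14592921  0.03      ] [ 0.71798513 -0.15071251 -0.00342352]
hr [ 0.67537151 -0.3528972   0.03      ] [ 0.67254561 -0.35004736  0.03829448]
nl [ 0.54119602 -0.13096861  0.03      ] [ 0.54781881 -0.13501082 -0.00142738]
nr [ 0.52559649 -0.32692564  0.03      ] [ 0.53170909 -0.33687544 -0.0012468 ]
[[  27   26   26   28   30   26   27   28   28   28   33   31   27   31
    30   30   30   27   31   28   24   31   26]
 [   9    9   12   12   14   10   12   13   11   24   27   32   33   29
    27   25   28   28   28   32   30   31   28]
 [   7   12   13   11   11   14   12   15   14   13   11   31   31   32
    10   11   15   16   25   25   25   27   29
[... 2182 characters left out ...]
0   -2   -1   -1    2    0    0    0    0    4    2
     1    1    1   -2   -1    1    1    1   -3]
 [  -1   -1   -3    0   -2    1    1   -1   -2    0    1    0    0    0
     3   -1   -1    0   -1    0    0   -3    3]
 [   0   -2    0   -2   -1   -5   -4   -2    0    0   -2    0   -5    1
     3   -1    0   -2   -2    0   -2   -2   -1]
 [  -1    0   -2   -1   -2    0   -3   -1    0   -1   -1    3    5    0
     1    3   -1   -1   -1   -2    1    0   -1]
 [   3    2    0   -2   -3 1062    1   -1    4    0    1   -1    1    0
    -1   -2    1    0    1    0   -2    4    1]
 [   2    0    1    1   -1   -3   -2    1    3   -1    0    2   -1    2
    -2   -2   -1   -2    3   -2    0    0    2]]
```

View pics/crop0.png

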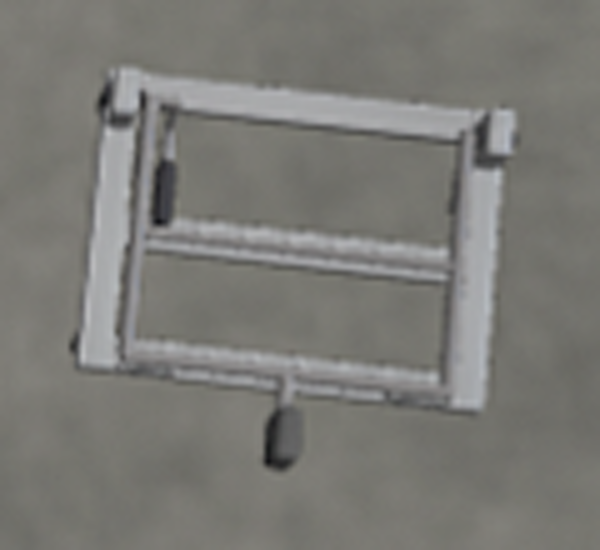

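Run:
```python
from h import *
m,p,d=pickle.load(open("pics/top0.pkl","rb"))
C=cloud(m,d)
def an(r0,r1,c0,c1):
    S=C[r0:r1,c0:c1].reshape(-1,3); S=S[(S[:,2]<.06)]
    F=S[(S[:,2]>.009)]
    return F
F=an(98,186,370,470)
T=F[F[:,2]>.040]; T=T[T[:,0]<.56]
print("tab top n",len(T),T.mean(0),cv2.minAreaRect((T[:,:2]*1000).astype(np.float32)))
fr=F[(F[:,0]>.535)]
(c,s,a)=cv2.minAreaRect((fr[:,:2]*1000).astype(np.float32)); print("frame",c,s,a)
N=an(130,225,180,255); print("narrow",cv2.minAreaRect((N[N[:,0]>.46][:,:2]*1000).astype(np.float32)))
# rail yaw from image lines, pixels in crop/5 + offset
for z,a,b in [(.03,(125,85),(500,120)),(.014,(80,365),(480,410)),(.03,(140,345),(440,380))]:
    P=w(m,360+a[0]/5,90+a[1]/5,z=z);Q=w(m,360+b[0]/5,90+b[1]/5,z=z);v=P-Q
    print(P,Q,np.linalg.norm(v),"yaw deg of +y dir",np.degrees(np.arctan2(v[1],v[0]))-90)
# scene cam cross-check of tab
m,p,d=pickle.load(open("pics/scene0.pkl","rb"))
C=cloud(m,d);S=C[180:200,225:245].reshape(-1,3);S=S[(S[:,2]>.035)&(S[:,2]<.06)];print("scene tab",S.mean(0),len(S))
```

```text
tab top n 65 [ 0.51480531 -0.22620913  0.04720364] ((514.8892822265625, -226.53733825683594), (14.342016220092773, 25.22756576538086), 88.39826965332031)
frame (619.6629028320312, -241.31765747070312) (207.1696319580078, 170.45928955078125) 81.93637084960938
narrow ((540.1256103515625, 277.16583251953125), (169.62571716308594, 116.4956283569336), 16.73988914489746)
[ 0.70254503 -0.15856527  0.03      ] [ 0.67816582 -0.34802886  0.03      ] 0.19102564838228545 yaw deg of +y dir -7.332240601865806
[ 0.56023573 -0.13117057  0.014     ] [ 0.531303   -0.33220287  0.014     ] 0.20310364030575956 yaw deg of +y dir -8.18981886831969
[ 0.56604601 -0.15964202  0.03      ] [ 0.54394202 -0.30828929  0.03      ] 0.15028172221988914 yaw deg of +y dir -8.457959184321552
scene tab [ 0.52035241 -0.22343401  0.0434512 ] 47
```

Tab at about (0.515, -0.226, 0.034), stand yaw -8°. The frame measures 207 x 170 mm, so it is the wide stand, and the tab top at 47-49 mm matches. Next I plan the approach to above the tab.

```bash
cat > plan.py <<'E'
import numpy as np, sys
from scipy.spatial.transform import Rotation as R, Slerp
from rig import sensors
def Rt(yaw,tilt=0):  # tool x at yaw, z down; tilt about tool x
    y=np.radians(yaw); x=np.array([np.cos(y),np.sin(y),0]); z=np.array([0,0,-1.]); 
    return R.from_matrix(np.c_[x,np.cross(z,x),z])*R.from_euler('x',tilt,degrees=True)
def plan(wps,g,start=None):
    """wps: list of (pos,Rot,n rows)"""
    if start is None:
        s=sensors.state(); p=np.array(s['ee_pos']); r=R.from_rotvec(s['tcp_rot'])
    else: p,r=start
    for P,Q,n in wps:
        p0,r0=p,r; dr=(r0.inv()*Q).as_rotvec()
        for k in range(1,n+1):
            tp=p0+(np.array(P)-p0)*k/n; tr=r0*R.from_rotvec(dr*k/n)
            a=np.round(r.inv().apply(tp-p)*100,2); b=np.round(np.degrees((r.inv()*tr).as_rotvec()),2)
            print(", ".join(f"{v:g}" for v in [g,*a,*b]))
            p=p+r.apply(a/100); r=r*R.from_rotvec(np.radians(b))
    return p,r
E
python3 - <<'E'
from plan import *
print(plan([((.515,-.226,.20),Rt(-98),20)],-.2)[0])
E
```

```text
-0.2, -3.27, 2.81, 0.25, 0, 0, 8.36
-0.2, -2.82, 3.25, 0.25, 0.01, 0, 8.36
-0.2, -2.32, 3.63, 0.26, 0, 0, 8.36
-0.2, -1.77, 3.93, 0.25, 0.01, 0, 8.36
-0.2, -1.17, 4.14, 0.25, 0, 0, 8.36
-0.2, -0.56, 4.27, 0.25, 0.01, 0, 8.36
-0.2, 0.06, 4.31, 0.25, 0.01, 0.01, 8.36
-0.2, 0.69, 4.25, 0.25, -0, -0, 8.37
-0.2, 1.3, 4.11, 0.25, 0, -0, 8.36
-0.2, 1.89, 3.87, 0.25, 0.01, -0, 8.36
-0.2, 2.42, 3.56, 0.25, 0, 0, 8.36
-0.2, 2.92, 3.17, 0.24, 0.01, 0, 8.36
-0.2, 3.35, 2.71, 0.25, 0, 0, 8.36
-0.2, 3.71, 2.19, 0.25, 0.01, 0, 8.36
-0.2, 3.98, 1.63, 0.25, 0, 0, 8.36
-0.2, 4.19, 1.03, 0.25, 0.01, 0.01, 8.36
-0.2, 4.28, 0.42, 0.25, 0, -0, 8.36
-0.2, 4.31, -0.21, 0.24, 0.01, -0, 8.36
-0.2, 4.22, -0.84, 0.25, 0, -0, 8.36
-0.2, 4.06, -1.44, 0.25, 0, 0, 8.36
[ 0.51500979 -0.22597802  0.20001089]
```

>>> drive_tool(
  steps=[-0.2,-3.3,2.8,0.2,0,0,8.4,-0.2,-2.8,3.2,0.2,0,0,8.4,-0.2,-2.3,3.6,0.2,0,0,8.4,-0.2,-1.8,3.9,0.2,0,0,8.4,-0.2,-1.2,4.1,0.2,0,0,8.4],
)

```text
time: 0.6
ee_pos: [0.2934, 0.3807, 0.2401]
tcp_rot: [3.055, 0.73, -0.0]
wrist_force: [0.9, -0.4, 0.7]
grip_width: 0.0511
```

>>> drive_tool(
  steps=[-0.2,-0.6,4.3,0.2,0,0,8.4,-0.2,0.1,4.3,0.2,0,0,8.4,-0.2,0.7,4.2,0.2,0,0,8.4,-0.2,1.3,4.1,0.2,0,0,8.4,-0.2,1.9,3.9,0.2,0,0,8.4],
)

```text
time: 1.1
ee_pos: [0.3661, 0.178, 0.2302]
tcp_rot: [-3.114, 0.413, -0.0]
wrist_force: [1.3, -0.3, 0.7]
grip_width: 0.051
```

Run:
```python
from plan import *
s=sensors.state();print(s['time'],s['ee_pos'],s['joint_pos'])
print(plan([((.515,-.226,.17),Rt(-98),10)],-.2)[0])
```

```text
1.1 [0.36605566 0.17801082 0.2302152 ] [3.05671603e-01 2.15159720e-01 1.87493640e+00 2.37849362e-06
 1.05141773e+00 5.69498130e-01]
-0.2, 2.49, 3.51, 0.6, -0, -0, 8.29
-0.2, 2.97, 3.12, 0.6, -0, -0, 8.29
-0.2, 3.39, 2.65, 0.61, -0, -0, 8.29
-0.2, 3.74, 2.14, 0.6, -0, -0, 8.28
-0.2, 4.01, 1.58, 0.6, -0, 0, 8.29
-0.2, 4.19, 0.98, 0.6, -0, 0, 8.29
-0.2, 4.29, 0.37, 0.61, -0, 0, 8.29
-0.2, 4.3, -0.25, 0.6, -0, 0, 8.29
-0.2, 4.21, -0.87, 0.6, -0, 0, 8.29
-0.2, 4.05, -1.47, 0.6, -0, 0, 8.28
[ 0.51498043 -0.22598117  0.17001592]
```

>>> drive_tool(
  steps=[-0.2,2.5,3.5,0.6,0,0,8.3,-0.2,3.0,3.1,0.6,0,0,8.3,-0.2,3.4,2.6,0.6,0,0,8.3,-0.2,3.7,2.1,0.6,0,0,8.3,-0.2,4.0,1.6,0.6,0,0,8.3],
)

```text
time: 1.6
ee_pos: [0.4423, -0.0228, 0.2]
tcp_rot: [-2.766, 1.49, 0.0]
wrist_force: [1.5, 0.7, 0.5]
grip_width: 0.0516
```

>>> drive_tool(
  steps=[-0.2,4.2,1.0,0.6,0,0,8.3,-0.2,4.3,0.4,0.6,0,0,8.3,-0.2,4.3,-0.2,0.6,0,0,8.3,-0.2,4.2,-0.9,0.6,0,0,8.3,-0.2,4.1,-1.5,0.6,0,0,8.3],
)

```text
time: 2.1
ee_pos: [0.5173, -0.2253, 0.1698]
tcp_rot: [2.058, -2.373, -0.001]
wrist_force: [1.7, 0.6, -0.2]
grip_width: 0.0513
```

Run:
```python
from plan import *
from h import *
from rig import viewer
s=sensors.state();print(s['time'],s['ee_pos'],s['tcp_rot'],s['joint_pos'],s['grip_width'])
m=viewer.camera_model("wrist");p,d=viewer.snapshot("wrist");pickle.dump((m,p,d),open("pics/wrist1.pkl","wb"));cv2.imwrite("pics/wrist1.png",p[:,:,::-1])
C=cloud(m,d)
q=(C[...,2]>.040)&(C[...,2]<.056)&(abs(C[...,0]-.515)<.03)&(abs(C[...,1]+.226)<.03)
v,u=np.nonzero(q); print(len(v),u.mean() if len(u) else 0,v.mean() if len(v) else 0)
if len(v)>5: print(C[q].mean(0),cv2.minAreaRect((C[q][:,:2]*1000).astype(np.float32)))
```

```text
2.1 [ 0.51727639 -0.22530236  0.16976854] [ 2.05802568e+00 -2.37348291e+00 -8.33492886e-04] [-5.16647583e-01  5.01346401e-01  1.59152660e+00  8.06182433e-05
  1.04925777e+00  1.19623894e+00] 0.05133703480449461
468 321.28632478632477 200.92735042735043
[ 0.51867838 -0.22743357  0.04844324] ((517.79638671875, -227.54833984375), (13.333672523498535, 26.597251892089844), 81.6634292602539)
```

View pics/wrist1.png

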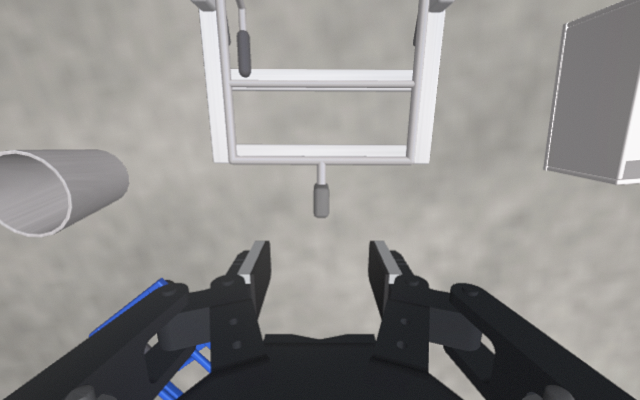

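The wrist picture shows the wide stand ahead. Its tab is at (321,201), centred between the jaws and measured at (0.518, -0.2275, top 0.048) with yaw -8.3°. The cup is at the left (70,190), clear of the path. Descend and grip.

>>> drive_tool(
  steps=[-0.2,0.2,-0.1,3.0,0,0,0,-0.2,0,0,3.0,0,0,0,-0.2,0,0,3.0,0,0,0,-0.2,0,0,2.6,0,0,0,-0.2,0,0,1.7,0,0,0],
)

```text
time: 2.65
ee_pos: [0.5171, -0.2252, 0.0353]
tcp_rot: [2.065, -2.366, -0.003]
wrist_force: [0.0, -0.1, -0.5]
grip_width: 0.0511
```

>>> drive_tool(
  steps=[1,0,0,0,0,0,0,1,0,0,0,0,0,0,1,0,0,0,0,0,0,1,0,0,0,0,0,0,1,0,0,0,0,0,0],
)

```text
time: 3.15
ee_pos: [0.5181, -0.2266, 0.0385]
tcp_rot: [2.065, -2.367, 0.003]
wrist_force: [-3.2, -8.5, -3.2]
grip_width: 0.0128
```

Run:
```python
from plan import *
from h import *
from rig import viewer
s=sensors.state();print(s['time'],s['ee_pos'],s['tcp_rot'],s['joint_pos'],s['grip_width'],s['wrist_force'])
p,d=viewer.snapshot("wrist");cv2.imwrite("pics/wrist2.png",p[:,:,::-1])
# arc plan
tab=np.array([.518,-.2275,.034]); h=np.array([np.cos(np.radians(-8)),np.sin(np.radians(-8)),0]); z=np.array([0,0,1.])
off=np.array(s['ee_pos'])-tab; ox,oz=off@h,off[2]
hinge=tab+.170*h-.008*z
wps=[]
n=15
for k in range(1,n+1):
    t=1.3*k/n; rx,rz=-.170+ox,.008+oz
    # opening: near edge up, toward +h
    X=rx*np.cos(t)+rz*np.sin(t); Z=-rx*np.sin(t)+rz*np.cos(t)
    wps.append((hinge+X*h+Z*z,None,1))
y=Rt(-98.1)
# tilt sign: tool z should gain +h
print("sign",Rt(-98,10).apply([0,0,1])@h, Rt(-98,-10).apply([0,0,1])@h)
sg=1 if Rt(-98,10).apply([0,0,1])@h>0 else -1
pl=[(P,Rt(-98.1,sg*32*(i+1)/n),1) for i,(P,_,_) in enumerate(wps)]
print(plan(pl,1)[0]); print([np.round(P,3) for P,_,_ in pl][-1])
```

```text
3.15 [ 0.51810291 -0.22658833  0.03845467] [ 2.06503207 -2.36743154  0.00298182] [-5.17475666e-01  6.95813062e-01  1.68610672e+00 -1.02123091e-03
  7.57907526e-01  1.19029821e+00] 0.012848715868227764 [-3.17169165 -8.49886788 -3.206253  ]
sign 0.17364817766693033 -0.17364817766693033
1, 0.09, -0.17, -1.47, 2.06, -0.07, 0.29
1, 0, -0.36, -1.43, 2.13, 0, 0
1, 0, -0.52, -1.38, 2.13, 0, 0
1, 0, -0.7, -1.31, 2.14, 0, 0
1, -0, -0.84, -1.2, 2.13, 0, 0
1, -0, -1, -1.1, 2.13, 0, 0
1, -0, -1.11, -0.96, 2.14, 0, 0
1, -0.01, -1.23, -0.82, 2.13, 0, 0
1, 0, -1.33, -0.66, 2.13, 0, 0
1, 0, -1.39, -0.49, 2.14, 0, 0
1, -0, -1.44, -0.32, 2.13, 0, 0
1, -0, -1.47, -0.13, 2.13, 0, 0
1, -0.01, -1.48, 0.04, 2.14, 0, 0
1, 0, -1.46, 0.23, 2.13, 0, 0
1, -0, -1.42, 0.41, 2.13, 0, 0
[ 0.65319592 -0.24650967  0.19320403]
[ 0.653 -0.246  0.193]
```

View pics/wrist2.png

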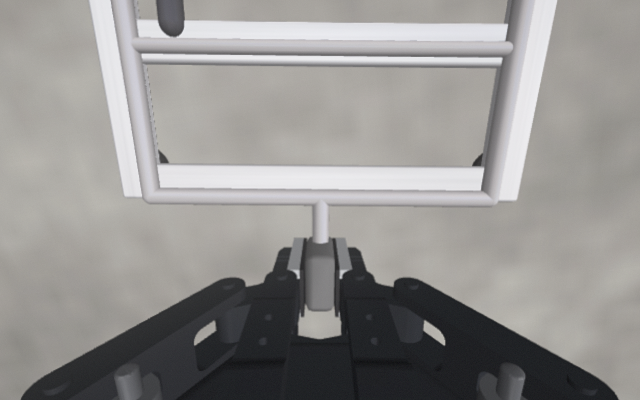

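The tab is held between the pads at (321,275), with width 12.8 mm and nothing else touched. Start the arc.

>>> drive_tool(
  steps=[1,0,-0.2,-1.5,2.1,0,0,1,0,-0.35,-1.4,2.1,0,0,1,0,-0.5,-1.4,2.1,0,0,1,0,-0.7,-1.3,2.1,0,0,1,0,-0.85,-1.2,2.1,0,0],
)

```text
time: 3.7
ee_pos: [0.5395, -0.2297, 0.1094]
tcp_rot: [-1.98, 2.27, -0.215]
wrist_force: [2.9, -9.8, -10.4]
grip_width: 0.0131
```

Run:
```python
from rig import sensors
s=sensors.state();print(s['joint_pos'],s['wrist_force'],s['moment'],s['grip_width'])
```

```text
[-0.54348614  0.55799372  1.73550454  0.11486146  0.67848898  1.08005123] [  2.94827351  -9.8374533  -10.38674739] [-1.446506    0.33184948 -0.59860484] 0.0131380716441666
```

>>> drive_tool(
  steps=[1,0,-1.0,-1.1,2.1,0,0,1,0,-1.1,-0.95,2.1,0,0,1,0,-1.25,-0.8,2.1,0,0,1,0,-1.35,-0.65,2.1,0,0,1,0,-1.4,-0.5,2.1,0,0],
)

```text
time: 4.2
ee_pos: [0.588, -0.2368, 0.1641]
tcp_rot: [-1.888, 2.164, -0.407]
wrist_force: [0.9, -15.3, -11.0]
grip_width: 0.0131
```

Run:
```python
from rig import sensors,viewer
import cv2
s=sensors.state();print(s['joint_pos'],s['wrist_force'],s['moment'],s['grip_width'])
p,d=viewer.snapshot("wrist");cv2.imwrite("pics/wrist3.png",p[:,:,::-1])
```

```text
[-0.54888343  0.49152484  1.71784766  0.25377649  0.6051189   0.97250584] [  0.92711898 -15.27347058 -10.98624973] [-2.08557772  1.19988732 -1.04045529] 0.01311172503173167
```

View pics/wrist3.png

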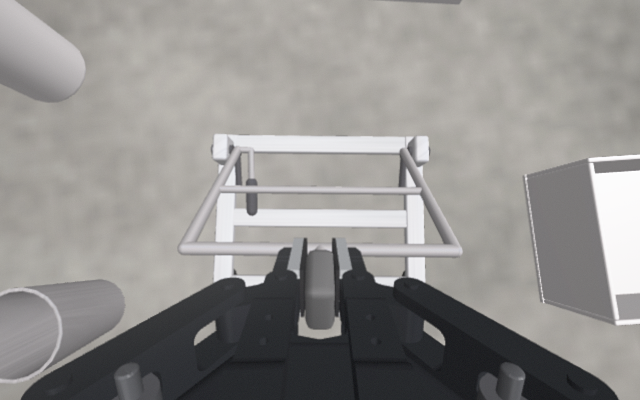

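The flap has risen to about 50° with the tab still in the jaws at (320,285). Continue past centre.

>>> drive_tool(
  steps=[1,0.05,-1.45,-0.3,2.1,0,0,1,0.05,-1.5,-0.15,2.1,0,0,1,0,-1.5,0.05,2.1,0,0,1,0,-1.45,0.25,2.1,0,0,1,0,-1.4,0.4,2.1,0,0],
)

```text
time: 4.75
ee_pos: [0.655, -0.2467, 0.1932]
tcp_rot: [-1.788, 2.049, -0.584]
wrist_force: [-2.9, -11.5, -4.1]
grip_width: 0.0126
```

Run:
```python
from rig import sensors,viewer
import cv2
s=sensors.state();print(s['joint_pos'],s['wrist_force'],s['moment'],s['grip_width'])
p,d=viewer.snapshot("wrist");cv2.imwrite("pics/wrist4.png",p[:,:,::-1])
p,d=viewer.snapshot("scene");cv2.imwrite("pics/scene4.png",p[:,:,::-1])
```

```text
[-0.53846807  0.50389038  1.67732462  0.45279484  0.48495109  0.81639761] [ -2.8673194  -11.49886444  -4.07189713] [-1.23959046  1.65498115 -1.02465429] 0.01262420175402409
```

View pics/wrist4.png

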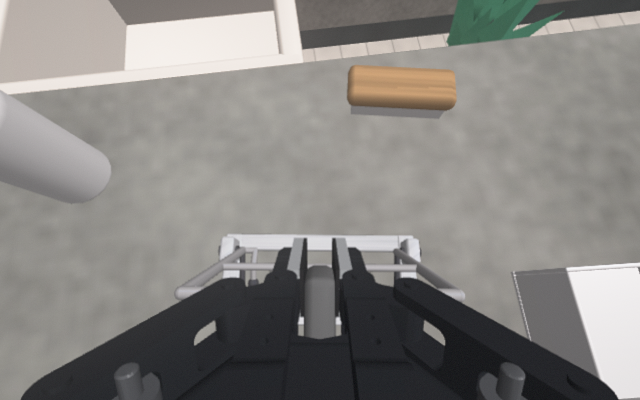

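View pics/scene4.png

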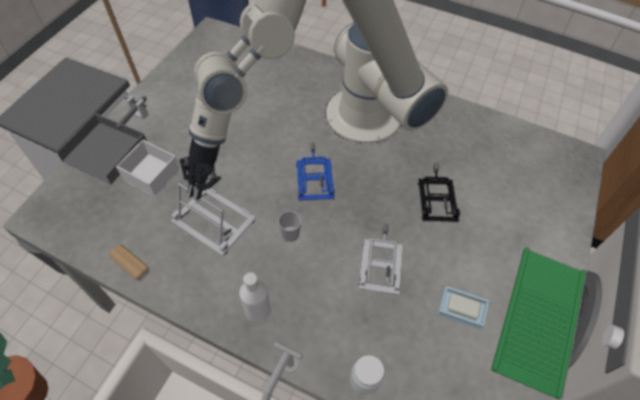

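The flap is at about 75°, past centre, with the tab still held at (320,300). The cup at (290,226) and the narrow stand are untouched. Release, then retreat backwards along the tool.

>>> drive_tool(
  steps=[-0.2,0,0,0,0,0,0,-0.2,0,0,0,0,0,0,-0.2,0,0,0,0,0,0,-0.2,0,0,0,0,0,0,-0.2,0,0,0,0,0,0],
)

```text
time: 5.35
ee_pos: [0.6544, -0.2452, 0.1913]
tcp_rot: [-1.79, 2.051, -0.578]
wrist_force: [0.2, -0.7, 0.2]
grip_width: 0.0516
```

Run:
```python
from rig import sensors,viewer
import cv2
s=sensors.state();print(s['joint_pos'],s['wrist_force'],s['moment'],s['grip_width'])
p,d=viewer.snapshot("wrist");cv2.imwrite("pics/wrist5.png",p[:,:,::-1])
```

```text
[-0.53712785  0.50582235  1.67843557  0.45228492  0.48615645  0.81779612] [ 0.1700539  -0.73006413  0.19530827] [0.05386085 0.20911543 0.02732719] 0.05156266039391733
```

View pics/wrist5.png

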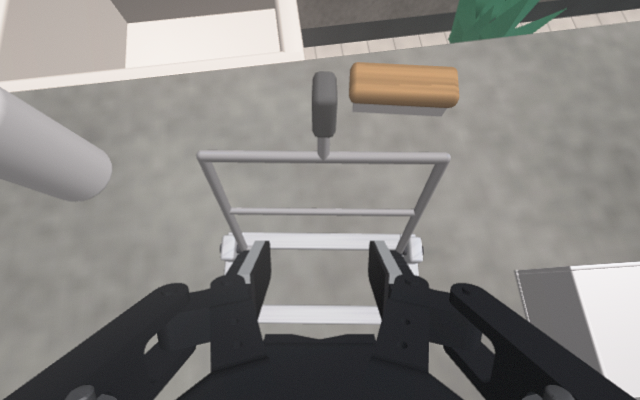

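The flap has thrown over: its cross rod is at (325,156) and the tab at (324,105), both clear of the jaws. Retreat back and up.

>>> drive_tool(
  steps=[-0.2,0,0.5,-2,0,0,0,-0.2,0,1,-3,0,0,0,-0.2,0,1,-3,0,0,0,-0.2,0,1,-3,0,0,0,-0.2,0,0,-1,0,0,0],
)

```text
time: 5.9
ee_pos: [0.5612, -0.2325, 0.2768]
tcp_rot: [-1.789, 2.051, -0.58]
wrist_force: [0.4, 0.7, -0.8]
grip_width: 0.0509
```

>>> drive_tool(
  steps=[-0.2,0,0,0,0,0,0,-0.2,0,0,0,0,0,0,-0.2,0,0,0,0,0,0,-0.2,0,0,0,0,0,0,-0.2,0,0,0,0,0,0],
)

```text
time: 6.4
ee_pos: [0.563, -0.2327, 0.2745]
tcp_rot: [-1.79, 2.051, -0.577]
wrist_force: [-0.1, 0.6, 0.1]
grip_width: 0.0514
```

Run:
```python
from rig import sensors,viewer
from h import *
s=sensors.state();print(s['ee_pos'],s['wrist_force'],s['time'])
m0,p0,d0=pickle.load(open("pics/scene0.pkl","rb"))
m=viewer.camera_model("scene");p,d=viewer.snapshot("scene");C=cloud(m,d);C0=cloud(m0,d0)
cv2.imwrite("pics/scene6.png",cv2.resize(p[130:330,130:450,::-1],None,fx=2.4,fy=2.4))
print("cup region diff",np.abs(p[205:245,272:305].astype(int)-p0[205:245,272:305]).mean(),"narrow",np.abs(p[220:295,355:405].astype(int)-p0[220:295,355:405]).mean())
hx=np.array([np.cos(np.radians(-8)),np.sin(np.radians(-8)),0]);H=np.array([.686,-.251,.026])
S=C[130:280,130:270].reshape(-1,3);S=S[(S[:,2]>.1)&(S[:,2]<.24)]; r=S-H; f=r@hx; k=np.hypot(f,r[:,2])
lat=r@np.array([np.sin(np.radians(8)),np.cos(np.radians(8)),0])
q=(abs(lat)<.09)&(k>.11)&(k<.21)&(f>-.05)
print(q.sum(),"flap angle est",np.median(np.arctan2(S[q][:,2]-.026,-f[q])))
```

```text
[ 0.56296781 -0.23270352  0.27446531] [-0.11862309  0.63789652  0.07906864] 6.4
cup region diff 2.1335858585858585 narrow 2.233511111111111
248 flap angle est 1.9345328050312471
```

View pics/scene6.png

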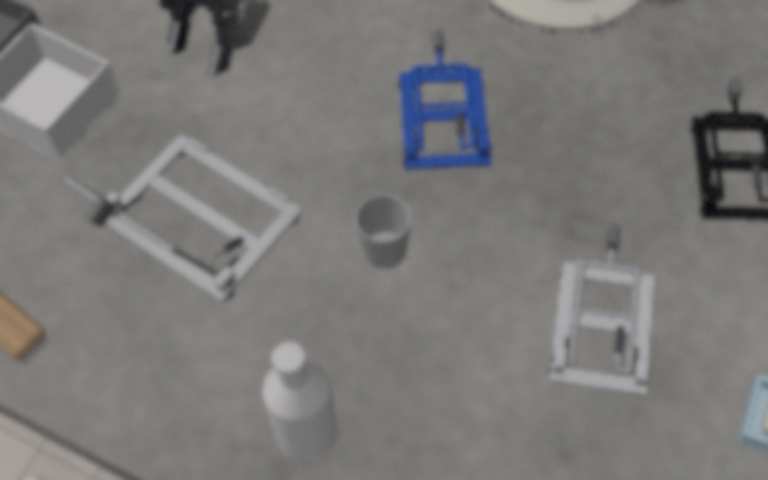

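The wide flap stands open, seen nearly edge-on from this camera with its tab at (102,212). Its estimated angle is 1.93 rad. The cup (384,230) and narrow stand (605,325) are unchanged and the gripper is clear, so I hand in.

```bash
python3 -c "
from rig import ctrl
print(ctrl.sign_off())"
```

```text
the job is handed in; nothing more can be done
None
```

The wide stand's flap is open on its stop, and I handed the job in at about 6.5 s of the 32 s allowed. The hand-in reports no verdict. I gripped the tab, swung it along the hinge arc to about 75°, released it so the spring threw it over, and backed the arm away.

- **Wide flap:** the depth image put it at about 1.93 rad, against a stop at 1.92. I did not measure its speed; I waited about a second after release before the last picture.
- **Cup and narrow stand:** both looked unchanged against the first scene picture. I compared them by image difference and by eye, and did not measure their poses.
- **Arm clearance:** the wrist force was under 1 N after I backed away, so the arm was touching nothing. While holding the tab, the highest reading I saw was about 19 N, mostly sideways and down, from a slight misalignment with the hinge.

No check failed. One disagreed slightly: the first top-camera fix of the tab was 3 mm off the wrist-camera fix, and I used the wrist one.

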